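# Rock the tube block into the dry-bath heater

## Task

Pick up the aluminium tube block and fit it into the pocket of the white dry-bath heater, red dot to red dot: hold it tilted, lead with the red-dotted corner down into the pocket, feel for the pocket walls, then rock the block down until it sits flat and fully home, and let go. The fit is close and the pocket tray is never quite centred in the housing, so go gently and do not force block or gripper against the heater; leave the tip boxes and the tube rack where they are.

Things in the scene. Friction and masses are not known exactly. Their poses are not given: they have to be found in the camera images.
- block: Aluminium tube block, 0.18 to 0.35 kg, upright on the bench: 60 mm (its x) by 44 mm (its y) by 42 mm high, sharp edges, top with dark tube holes and some pale blue caps (4 mm proud). Origin: centre of the underside. A red dot on the top marks its +x +y corner. Grip it across the 44 mm width on the upper 22 mm; the lowest 12 mm goes into the pocket.
- block_key (a point): The leading bottom corner of the block, below the red dot: at (+30, +22, 0) mm in the block's frame.
- heater: White dry-bath heater fixed to the bench: housing 190 mm (x, from -120 to +70) by 150 mm (y) by 64 mm high, dark display on its -x end. Origin: on the bench below the nominal pocket centre, z up. On top a black tray, flange 110 (x) by 94 (y) mm, top 68 mm above the bench, with the pocket in its middle. Over 20 N of contact force on the heater, from block or gripper, spoils it.
- pocket_nominal (a point): Nominal centre of the pocket mouth, in the plane of the tray's top. Pocket: 61.6 (heater x) by 45.6 mm (y), 12 mm deep, flat floor, plain vertical walls, no chamfer, sides parallel to heater x and y. The real pocket lies up to 7 mm off this point along x and, independently, y: the tray floats, a new offset each time that no reading shows; it takes about 60 N to shift it. Find the walls by feel.
- tray_dot (a point): Nominal place of the red dot on the tray's flange, beside the pocket's +x +y corner (41, 33 mm from the nominal pocket centre in heater x, y); the real dot is off with the tray.
- tips_blue: Bystander: box of pale blue pipette tips with blue deck, 126 x 90 x 80 mm high. Origin: centre of the underside.
- tips_red: Bystander: box of pink pipette tips with red deck, 126 x 90 x 80 mm high. Origin: centre of the underside.
- tube_rack: Bystander: white tube rack with orange caps, 70 x 170 x 62 mm high. Origin: centre of the underside.
Things that resemble listed ones, but are neither listed nor needed, are in the scene too. Of the things that look like the block, take the one that is farthest to the robot's right at the start.

How it is judged:
By the outcome, as a careful person would: the job done as asked, in the order asked, and still so for the second after the job is handed in, with the robot touching nothing.
It also fails if it takes over 64 s, if anything falls off the work surface, if the arm or the gripper's body presses on something with over 40 N, if the wrist force passes 120 N, or if a joint passes its speed limit or range.

## Robot

A 6-joint arm with a two-finger parallel gripper is mounted at the origin on the work surface. World frame = base frame: x ahead of the robot, y to its left, z up, the work surface at z = 0. Lengths are in mm, angles in rad, forces in N, time in s.
With the tool pointing down it reaches from about 350 to 975 mm from the base axis. Payload 7.1 kg.
Tool frame: the origin (TCP) lies between the finger pads; the fingertips stand 19 mm ahead of it and the grasp point (between the pads) is the TCP (ctrl.tcp_to_tips is the distance from the TCP to the fingertips, in mm); z points along the fingers, y is the line along which they close (so a half turn about z gives the same grasp; the last joint's range is limited). The gripper opens to 88 mm and grips with 3 to 60 N. Pads are 20 mm wide; open, the fingers measure 115 mm over their backs; the gripper's body (75 mm by 178 mm) begins 61 mm behind the grasp point.
Start: joints at [-1.132, 0.423, 1.63, -0, 1.089, -0.019], TCP at [276.249, -560.617, 241.675] pointing down, gripper open.
Joint ranges: [-3, 3], [-0.9, 2.11], [0.09, 2.58], [-1.31, 4.45], [0.11, 2.69], [-2.54, 2.54]. Speed limits (rad/s): [2.39, 2.39, 3.01, 3.14, 3.14, 3.14].

## Interface

Orientations are given as a rotation vector (axis times angle).
In Python, from workcell import status, optics, ctrl gives the robot as it stands. The module is installed in compiled form; this text tells all that it offers.
- The arm moves only by the shell command python3 -m inch 'ROWS'. ROWS is JSON, a list that holds one entry, the list of rows, each a list of 7 numbers: the shift along the tool's x, y, z in mm, then the turn, a rotation vector about the tool's x, y, z in rad, then the opening in per cent of the stroke, from 0 (shut) to 100 (fully open). A call has 1 to 20 rows; each row is the pose to reach, as a shift and turn from the pose commanded when the call began, along the tool's axes at that moment; what a row does not reach only later rows make up. A row lasts 1/10 s, in which the tool goes at most 50 mm and 8.59 degrees, less where a joint would pass 70% of its speed; a pose out of reach is approached as far as the arm can. A call with a gripper value outside its range is refused whole. The fingers move at their own pace and stop on an object; the grip force is fixed at half the most. Time passes only in rows, so rows that repeat a pose let the fingers close. It gives the time, the measured TCP pose, the force, the opening and the grip force at its end, in the units of the state.
- status.get_obs(): the state, without advancing time (a new reading comes with each control period).
- optics.get_image(name): name is "scene" or "top" or "wrist"; returns a dict with "frame" (420x560x3 uint8, red, green, blue), "fx", "fy", "cx", "cy" (pixels), "rvec" (rotation vector, rad) and "tvec" (3), from world to camera coordinates, as OpenCV has them; the wrist camera has in their place "hand_eye" (4x4, takes a point from camera to tool coordinates, whose origin is the TCP and whose axes are the flange's). Camera axes: x right, y down, z forward; pixel columns grow to the right and rows downward; lengths in mm; the calibration is good to about 2 mm. A picture is of the moment at which its call begins: read the wrist's pose just before it. There is no depth.
- ctrl.close_job(): hands the job in; it is judged then, once.
The state is a dict: "t": time; "qpos": joint angles; "qvel": joint speeds; "joint_torque": joint torques, N m; "ee_pos": TCP position; "orientation": TCP orientation; "ft_force": force on the tool from outside, world axes, zero at the start; "moment": the same for the moment, N m; "width": finger opening in mm; "grasp_force": force on a finger pad.
Only numpy, scipy, OpenCV 4.12 (cv2) and the standard library are available. Lean on these libraries where they do the work, as an engineer would, in place of code of your own. Each camera call takes 0.05 s, during which the arm holds its last target. There are 200 camera calls.

## Working session

There is one attempt and no reset: what is moved stays moved. The work goes in short steps, Python scripts to look and compute and a shell command to move; the robot and the scene stay as the last step left them, time stands still between calls to the robot, and variables do not carry over. Pictures are saved under pics/ and viewed, at most 10 in all, crops included, and the job is handed in when it is done.

```bash
mkdir -p pics; cat > h.py <<'E'
import numpy as np, cv2
from scipy.spatial.transform import Rotation as R
from workcell import status, optics, ctrl
def cam(name):
    s=status.get_obs(); im=optics.get_image(name)
    if 'hand_eye' in im:
        T=np.eye(4);T[:3,:3]=R.from_rotvec(s['orientation']).as_matrix();T[:3,3]=s['ee_pos']
        W=T@np.array(im['hand_eye'])
    else:
        Rm=R.from_rotvec(np.ravel(im['rvec'])).as_matrix();W=np.eye(4);W[:3,:3]=Rm.T;W[:3,3]=-Rm.T@np.ravel(im['tvec'])
    return im,W
def ray(im,W,u,v,z):
    d=W[:3,:3]@np.array([(u-im['cx'])/im['fx'],(v-im['cy'])/im['fy'],1]);o=W[:3,3]
    return o+d*(z-o[2])/d[2]
def save(im,n,s=1,crop=None):
    f=im['frame'][:,:,::-1]
    if crop: f=f[crop[1]:crop[3],crop[0]:crop[2]]
    cv2.imwrite('pics/'+n,cv2.resize(f,None,fx=s,fy=s,interpolation=cv2.INTER_CUBIC))
E
python3 - <<'E'
from h import *
import pickle
d={}
for n in('scene','top'):
    im,W=cam(n);save(im,n+'.png',1.4);d[n]=(im,W);print(n,W[:3,3],im['fx'])
pickle.dump(d,open('v.pkl','wb'))
s=status.get_obs();print(s)
E
```

```text
scene [1190.93579635  395.26737495 1118.17721813] 395.72489665780506
top [ 346.43485614   15.72819219 1339.39885966] 483.5992985220006
{'t': 0.1, 'qpos': array([-1.13201728e+00,  4.23729273e-01,  1.63060482e+00,  3.92111908e-05,
        1.08859071e+00, -1.90084579e-02]), 'qvel': array([-0.00034601, -0.00170307, -0.00129559, -0.0020264 ,  0.00066878,
        0.00119713]), 'joint_torque': array([-1.08568740e-03, -5.45618105e+01, -2.74322337e+01,  6.45156065e-02,
        1.88498822e-02, -8.83321559e-05]), 'ee_pos': array([ 276.05561904, -560.20653708,  241.00479744]), 'orientation': array([-3.05838412e+00, -7.12503103e-01,  3.82461178e-04]), 'ft_force': array([-0.81449855,  0.53597929,  0.33349002]), 'moment': array([-0.02665502,  0.00730745,  0.01040029]), 'grasp_force': 0.0, 'width': 87.30986254105576}
```

View pics/top.png

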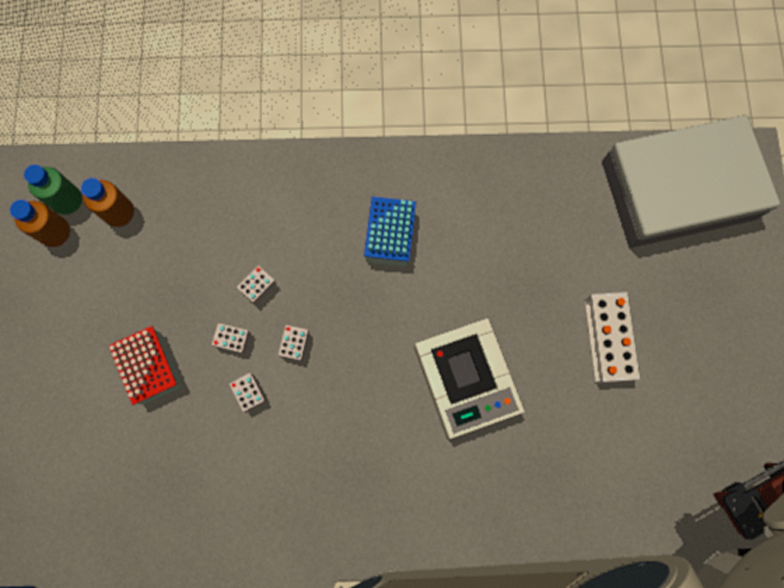

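View pics/scene.png

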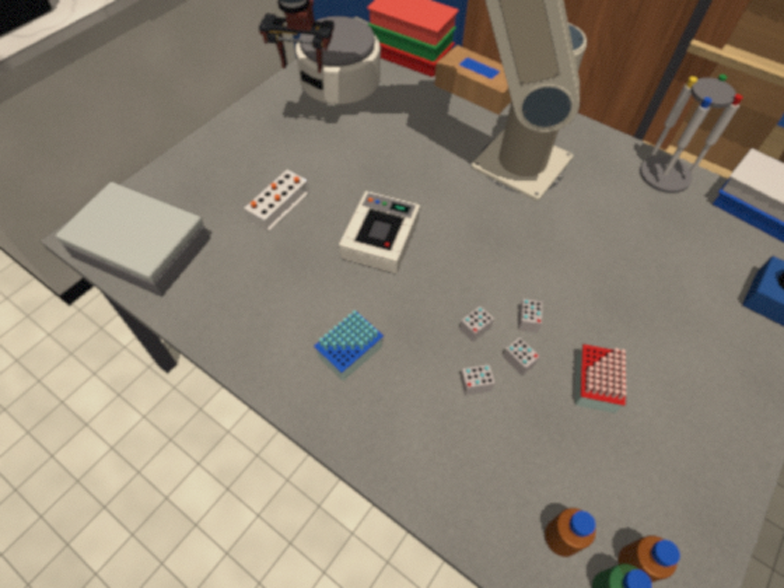

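The four block look-alikes are in top.png at (256,284), (231,338), (293,343) and (247,392). Image right is the robot's right (-y), so (293,343) fits. The heater is at about (466,370), its red dot at (440,354). I'll measure these and check with an enlarged crop.

```bash
python3 - <<'E'
from h import *
import pickle
im,W=pickle.load(open('v.pkl','rb'))['top']
save(im,'crop.png',5,(140,180,260,300))
f=im['frame'];hsv=cv2.cvtColor(f,cv2.COLOR_RGB2HSV)
red=((hsv[...,0]<8)|(hsv[...,0]>172))&(hsv[...,1]>130)&(hsv[...,2]>90)
n,_,st,c=cv2.connectedComponentsWithStats(red.astype(np.uint8))
for i in range(1,n):
    if st[i,4]<60: print('red',c[i],st[i,4],ray(im,W,*c[i],42)[:2],ray(im,W,*c[i],68)[:2])
w=(hsv[...,1]<70)&(hsv[...,2]>150)
m=cv2.morphologyEx(w.astype(np.uint8),cv2.MORPH_CLOSE,np.ones((7,7)))
for k in cv2.findContours(m,0,2)[0]:
    a=cv2.contourArea(k)
    if 150<a<9000:
        r=cv2.minAreaRect(k)
        if r[0][1]<150: continue
        z=42 if a<1500 else 64
        p=np.array([ray(im,W,*q,z)[:2] for q in cv2.boxPoints(r)])
        print(a,r,p.mean(0).round(1),p.round().tolist())
# tray
roi=np.zeros(w.shape,bool);roi[232:292,300:360]=1
b=((hsv[...,2]<70)&roi).astype(np.uint8)
for k in cv2.findContours(b,0,2)[0]:
    if cv2.contourArea(k)>500:
        r=cv2.minAreaRect(k);p=np.array([ray(im,W,*q,68)[:2] for q in cv2.boxPoints(r)])
        print('tray',r,p.mean(0),p.round().tolist())
E
```

```text
red [ 62. 141.] 1 [856.82020369 598.6271484 ] [846.59203142 586.94579632]
red [ 24. 148.] 1 [838.42137767 704.80387288] [828.56191967 690.99472886]
red [ 15. 158.] 1 [809.22953256 727.64539851] [799.955082   713.37850809]
red [184.         192.28571429] 7 [697.67825468 249.94113038] [690.63930263 245.2474802 ]
red [205.2 234.4] 5 [577.7163269 190.5572368] [573.08142362 187.05364565]
red [102. 242.] 1 [563.58600598 470.33558643] [559.23427571 461.2252098 ]
red [153.875 244.125] 8 [554.34851725 329.4770642 ] [550.18190716 323.18950613]
red [ 80.57142857 250.42857143] 7 [541.92960809 527.0792715 ] [538.01187414 516.83174588]
red [313.84210526 252.15789474] 19 [ 521.9613788  -102.90693596] [ 518.44381012 -100.52947639]
red [ 85.26666667 254.2       ] 15 [531.35776734 513.79695957] [527.65189412 503.81561277]
red [ 91.11111111 256.94444444] 18 [523.5285741  497.61783248] [519.97959867 487.96071697]
red [ 84.44444444 259.77777778] 9 [516.2936583 515.1352024] [512.8896713  505.12703709]
red [ 90.76 262.72] 25 [507.9381892  497.69848014] [504.70164662 488.03974844]
red [ 92.92307692 267.5769
[... 1132 characters left out ...]
166016, 56.695682525634766), 69.77513122558594) [ 473.7 -154.7] [[540.0, -54.0], [590.0, -198.0], [406.0, -254.0], [359.0, -113.0]]
1851.5 ((436.628662109375, 240.37782287597656), (63.792259216308594, 31.72653579711914), 82.50414276123047) [ 543.9 -429.6] [[625.0, -384.0], [634.0, -470.0], [463.0, -474.0], [454.0, -391.0]]
331.0 ((182.00001525878906, 202.00001525878906), (15.55634880065918, 22.62741470336914), 45.0) [670.2 255. ] [[664.0, 292.0], [709.0, 249.0], [676.0, 218.0], [632.0, 261.0]]
tray ((330.98626708984375, 263.130126953125), (41.198486328125, 34.527137756347656), 69.44395446777344) [ 488.7837179  -144.37111177] [[525.0, -84.0], [555.0, -172.0], [452.0, -204.0], [423.0, -118.0]]
```

View pics/crop.png

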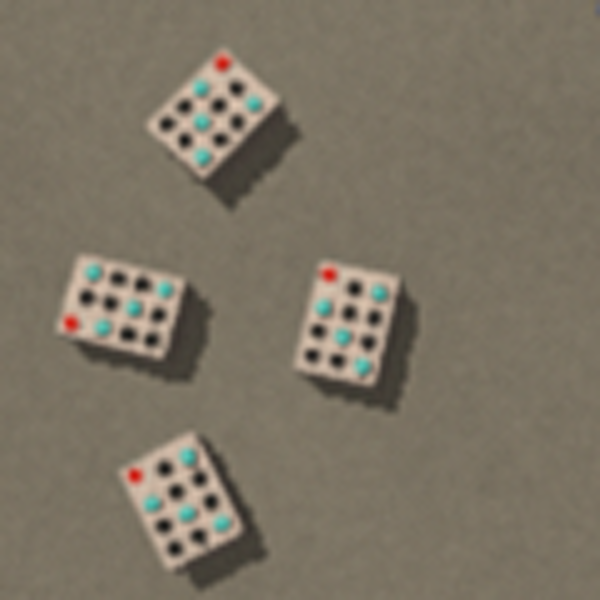

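Confirmed: the target is the block at top pixel (209,244), about (551,181), yaw about -13°. The heater tray is at about (489,-144), yaw about 18°. Next I'll work out the move to above the block.

```bash
cat >> h.py <<'E'
def down(yaw): # tool z down, tool x at world yaw (deg)
    return R.from_euler('z',yaw,degrees=True)*R.from_euler('x',180,degrees=True)
def row(p,Rt):
    s=status.get_obs();R0=R.from_rotvec(s['orientation'])
    d=R0.inv().apply(np.array(p)-s['ee_pos']);r=(R0.inv()*Rt).as_rotvec()
    print('row',d.round(2).tolist(),r.round(4).tolist());return s
E
python3 -c "
from h import *
row([551,181,170],down(-13.1))"
```

```text
row [574.21, -543.29, 71.76] [-0.0013, 0.0004, 0.6864]
```

```bash
python3 -m inch '[[[574,-543,30,0,0,0.686,100],[574,-543,30,0,0,0.686,100],[574,-543,30,0,0,0.686,100],[574,-543,30,0,0,0.686,100],[574,-543,30,0,0,0.686,100],[574,-543,30,0,0,0.686,100],[574,-543,30,0,0,0.686,100],[574,-543,30,0,0,0.686,100],[574,-543,30,0,0,0.686,100],[574,-543,30,0,0,0.686,100],[574,-543,72,0,0,0.686,100],[574,-543,72,0,0,0.686,100],[574,-543,72,0,0,0.686,100],[574,-543,72,0,0,0.686,100],[574,-543,72,0,0,0.686,100],[574,-543,72,0,0,0.686,100],[574,-543,72,0,0,0.686,100],[574,-543,72,0,0,0.686,100],[574,-543,72,0,0,0.686,100],[574,-543,72,0,0,0.686,100]]]'
python3 - <<'E'
from h import *
im,W=cam('wrist');save(im,'w1.png',1)
import pickle;pickle.dump((im,W),open('w1.pkl','wb'))
print(W.round(2),status.get_obs()['qpos'])
E
```

```text
t: 2.1
ee_pos: [550.8, 178.9, 169.9]
orientation: [3.121, -0.36, -0.0]
ft_force: [-0.1, 0.0, 0.7]
width: 87.7
grasp_force: 0.0
[[-2.3000e-01 -9.3000e-01 -2.9000e-01  6.3142e+02]
 [-9.7000e-01  2.2000e-01  7.0000e-02  1.5901e+02]
 [ 0.0000e+00  3.0000e-01 -9.5000e-01  3.1247e+02]
 [ 0.0000e+00  0.0000e+00  0.0000e+00  1.0000e+00]] [ 2.93435997e-01  4.48660976e-01  1.78395279e+00 -7.70900995e-05
  9.08968852e-01  2.09418072e+00]
```

View pics/w1.png

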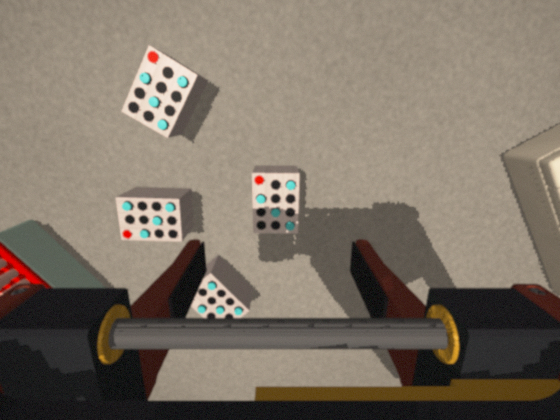

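The target block is centred near (275,203) with its red dot at (259,180). It's aligned with the gripper, and the left finger clears its neighbours.

```bash
python3 - <<'E'
from h import *
import pickle
im,W=pickle.load(open('w1.pkl','rb'))
p=np.array([ray(im,W,u,v,42)[:2] for u,v in((252,172.5),(299,172.5),(298,233.5),(253,234))])
print(p.round(1),p.mean(0)); a=p[0]-p[3]+p[1]-p[2];y=np.degrees(np.arctan2(a[1],a[0]));print(y,np.linalg.norm(p[0]-p[3]),np.linalg.norm(p[0]-p[1]))
print(ray(im,W,259,180,42))
c=p.mean(0)
row([c[0],c[1],60],down(y));row([c[0],c[1],41],down(y))
E
```

```text
[[585.6 193.7]
 [575.8 151.5]
 [516.5 165. ]
 [526.1 208.2]] [550.99389164 179.59268998]
-13.25079369111363 61.25944923768989 43.34828297332167
[577.29658247 189.15417153  42.        ]
row [-0.13, -0.7, 109.99] [0.0, -0.0, 0.0014]
row [-0.13, -0.7, 128.99] [0.0, -0.0, 0.0014]
```

```bash
python3 -m inch '[[[0,-0.7,30,0,0,0,100],[0,-0.7,60,0,0,0,100],[0,-0.7,90,0,0,0,100],[0,-0.7,112,0,0,0,100],[0,-0.7,124,0,0,0,100],[0,-0.7,129,0,0,0,100],[0,-0.7,129,0,0,0,100],[0,-0.7,129,0,0,0,40],[0,-0.7,129,0,0,0,30],[0,-0.7,129,0,0,0,30],[0,-0.7,129,0,0,0,30],[0,-0.7,129,0,0,0,30],[0,-0.7,129,0,0,0,30]]]'
```

```text
t: 3.45
ee_pos: [551.4, 180.9, 40.8]
orientation: [-3.121, 0.358, -0.0]
ft_force: [-0.7, -0.3, 3.0]
width: 43.6
grasp_force: 30.0
```

```bash
python3 -m inch '[[[0,0,-10,0,0,0,30],[0,0,-40,0,0,0,30],[0,0,-80,0,0,0,30],[0,0,-120,0,0,0,30],[0,0,-160,0,0,0,30],[0,0,-180,0,0,0,30],[0,0,-180,0,0,0,30],[0,0,-180,0,0,0,30]]]'
python3 -c "
from h import *
row([470,-150,220],down(18.1))"
```

```text
t: 4.25
ee_pos: [550.7, 180.7, 220.3]
orientation: [3.121, -0.358, -0.001]
ft_force: [-1.2, 0.4, -3.8]
width: 43.7
grasp_force: 30.0
row [-3.83, 340.36, 0.41] [0.0001, 0.0004, -0.5441]
```

```bash
python3 -m inch '[[[0,20,0,0,0,-0.04,30],[-1,60,0,0,0,-0.1,30],[-1,100,0,0,0,-0.16,30],[-2,140,0,0,0,-0.24,30],[-2,180,0,0,0,-0.32,30],[-3,220,0,0,0,-0.4,30],[-4,260,0,0,0,-0.48,30],[-4,300,0,0,0,-0.52,30],[-4,330,0,0,0,-0.544,30],[-4,340,0,0,0,-0.544,30],[-4,340,0,0,0,-0.544,30],[-4,340,0,0,0,-0.544,30],[-4,340,0,0,0,-0.544,30],[-4,340,0,0,0,-0.544,30]]]'
python3 - <<'E'
from h import *
im,W=cam('wrist');save(im,'w2.png',1.4)
import pickle;pickle.dump((im,W),open('w2.pkl','wb'))
s=status.get_obs();print(s['qpos'],s['ft_force'],s['moment'],s['ee_pos'])
E
```

```text
t: 5.65
ee_pos: [470.7, -148.3, 220.5]
orientation: [-3.102, -0.496, 0.0]
ft_force: [-0.0, 0.7, -2.8]
width: 44.0
grasp_force: 30.0
[-3.29707297e-01  2.59441938e-01  1.93307737e+00  1.63305539e-04
  9.49221717e-01  9.23766136e-01] [-0.32199533 -0.62539496 -2.9055675 ] [ 0.01710348  0.00162229 -0.03288431] [ 470.72725669 -148.46361741  220.58949798]
```

View pics/w2.png

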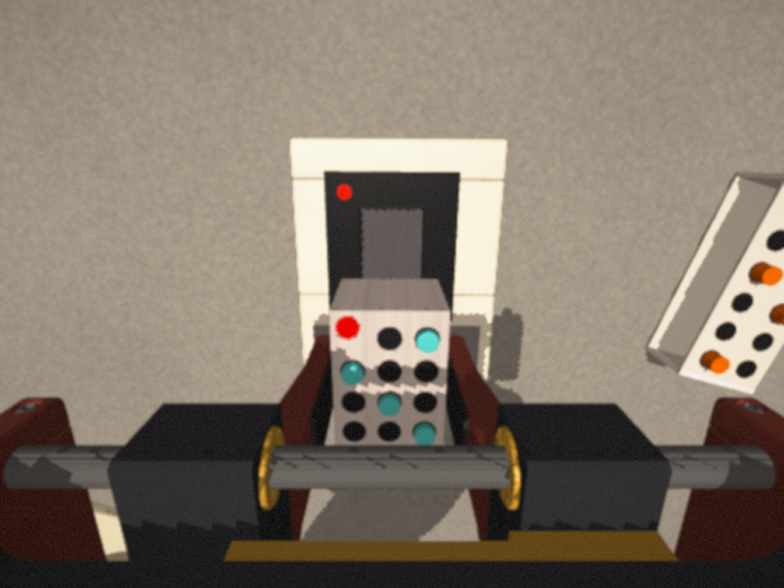

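Tray flange edges are at u=325 and 460, far edge v=172, red dot at (344,191). The pocket's +x rim is at v≈208, u=362–422. The block is held square, its dot at (347,327) on the same corner as the tray dot.

```bash
python3 - <<'E'
from h import *
import pickle
im,W=pickle.load(open('w2.pkl','rb'));k=1.4
f=im['frame'];hsv=cv2.cvtColor(f,cv2.COLOR_RGB2HSV)
H=R.from_euler('z',18.1,degrees=True)
def P(u,v,z): return ray(im,W,u,v,z)
def hf(p): return H.inv().apply(p)[:2].round(1)   # heater-axis coords
# refine lines with gray profiles
g=f.mean(2)
for v in (140,155,175,190): print(v,[int(x) for x in g[v,200:370:1]][::1] if v==155 else '')
red=((hsv[...,0]<8)|(hsv[...,0]>172))&(hsv[...,1]>130)&(hsv[...,2]>90)
n,_,st,c=cv2.connectedComponentsWithStats(red.astype(np.uint8))
for i in range(1,n):
    if 20<st[i,4]<600 and c[i][0]<300: print('red',c[i],st[i,4],'z68',hf(P(*c[i],68)),'z221',hf(P(*c[i],221.7)))
print('v profile u=280',[int(x) for x in g[90:205,280]])
print('tool',hf(W[:3,3]),hf(status.get_obs()['ee_pos']))
for n,u,v,z in(('housL',291.5,140,64),('housR',506.5,140,64),('trayFL',326,172,68),('trayFR',460,172,68),('trayL',328,270,68),('trayR',454,270,68),('pockFL',362,208,68),('pockFR',422,208,68),('pockL',361.5,270,68),('pockR',422,270,68),('blkFL',331,311,221.7),('blkFR',449,311,221.7)):
    print(n,hf(P(u/k,v/k,z)))
E
```

```text
140 
155 [150, 149, 151, 155, 154, 156, 156, 152, 151, 164, 208, 228, 238, 239, 239, 240, 239, 240, 240, 240, 240, 240, 240, 240, 240, 239, 239, 239, 239, 238, 239, 230, 171, 83, 46, 43, 42, 42, 41, 43, 43, 45, 40, 42, 43, 41, 45, 42, 45, 42, 41, 45, 41, 40, 46, 40, 35, 42, 65, 85, 88, 94, 92, 96, 92, 93, 94, 92, 93, 92, 93, 93, 95, 93, 91, 93, 94, 89, 92, 91, 89, 94, 92, 92, 93, 92, 96, 90, 94, 94, 95, 93, 90, 92, 93, 94, 92, 91, 93, 93, 87, 74, 49, 42, 42, 44, 37, 42, 37, 40, 43, 40, 41, 38, 38, 38, 38, 39, 37, 36, 39, 36, 36, 39, 37, 47, 121, 210, 237, 239, 239, 239, 239, 238, 238, 237, 238, 238, 237, 238, 237, 237, 237, 238, 237, 238, 238, 237, 238, 236, 237, 238, 237, 238, 237, 236, 227, 207, 178, 163, 157, 153, 148, 150, 154, 149, 149, 150, 154, 150]
175 
190 
red [245.56451613 136.68548387] 124 z68 [ 461.4 -257.2] z221 [ 473.1 -273.4]
red [247.78240741 233.55555556] 216 z68 [ 359.9 -256.5] z221 [ 424.4 -273. ]
red [ 23.97297297 286.40540541] 37 z68 [294.5   0. ] z221 [ 393.1 -150.1]
v profile u=280 [154, 151, 148, 151, 152, 156, 155, 156, 172, 212, 235, 239, 242, 242, 242, 241, 241, 241, 240, 240, 240, 240, 240, 240, 239, 239, 238, 238, 239, 240, 236, 220, 158, 89, 54, 49, 48, 46, 51, 48, 45, 46, 47, 46, 45, 44, 50, 43, 41, 44, 50, 46, 49, 42, 40, 42, 47, 46, 51, 63, 81, 90, 93, 92, 92, 89, 91, 92, 89, 96, 92, 92, 92, 90, 89, 93, 91, 91, 90, 93, 93, 91, 91, 89, 90, 90, 91, 89, 90, 90, 90, 91, 92, 94, 87, 92, 91, 92, 92, 90, 91, 92, 92, 89, 90, 89, 89, 92, 96, 109, 124, 126, 123, 125, 129]
tool [ 483.8 -288.2] [ 401.3 -287.4]
housL [ 495.1 -222.4]
housR [ 495.4 -368.2]
trayFL [ 474.3 -245.5]
trayFR [ 474.5 -337.1]
trayL [ 405.  -243.9]
trayR [ 405.2 -336.4]
pockFL [ 450.1 -269.7]
pockFR [ 450.1 -311.8]
pockL [ 405.1 -268.5]
pockR [ 405.2 -312.9]
blkFL [ 430.7 -267.4]
blkFR [ 430.7 -310.3]
```

```bash
python3 - <<'E'
from h import *
import pickle
im,W=pickle.load(open('w2.pkl','rb'))
g=im['frame'].mean(2)
def cross(a,t,i0): # subpixel first crossing
    for i in range(len(a)-1):
        if (a[i]-t)*(a[i+1]-t)<=0 and a[i]!=a[i+1]: return i0+i+(t-a[i])/(a[i+1]-a[i])
def fit(pts,z,ax):
    p=np.array([ray(im,W,*q,z)[:2] for q in pts])
    d=p-np.median(p,0);v=cv2.fitLine(p.astype(np.float32),cv2.DIST_HUBER,0,.01,.01).ravel()
    print(ax,np.degrees(np.arctan2(v[1],v[0]))%180,v[2:].round(1))
rows=range(130,200,3)
fit([(cross(g[v,222:242],140,222),v) for v in rows],68,'trayL')
fit([(cross(g[v,318:334],140,318),v) for v in rows],68,'trayR')
fit([(u,cross(g[118:130,u],140,118)) for u in range(240,325,4)],68,'trayF')
fit([(u,cross(g[144:156,u],70,144)) for u in range(264,298,3)],68,'pockF')
fit([(cross(g[v,252:264],67,252),v) for v in range(155,198,3)],68,'pockL')
fit([(cross(g[v,296:306],67,296),v) for v in range(155,198,3)],68,'pockR')
fit([(u,cross(g[95:104,u],195,95)) for u in range(215,355,5)],64,'housF')
E
```

```text
trayL 17.906765 [497.1 -93.8]
trayR 18.001446 [ 525.9 -182.2]
trayF 107.97693 [ 542.9 -132.7]
pockF 107.70638 [ 518.3 -139.1]
pockL 17.160332 [ 491.1 -122.7]
pockR 17.938787 [ 499.1 -164.8]
housF 107.95288 [ 568.8 -142.2]
```

```bash
cat >> h.py <<'E'
PSI=17.95
H=R.from_euler('z',PSI,degrees=True)
C0=H.inv().apply(R.from_euler('z',18.1,degrees=True).apply([420.0,-289.4,0])) # TCP (flat) over pocket centre, heater axes
KEY=np.array([30,22,-40.8])
def Rb(a,b): return H*R.from_euler('y',a,degrees=True)*R.from_euler('x',-b,degrees=True)
def keypose(k,a,b): # k: key rel. to estimated pocket corner (x,y), z world
    kw=H.apply(np.array([C0[0]+30.8+k[0],C0[1]+22.8+k[1],k[2]]))
    B=Rb(a,b); return kw-B.apply(KEY),B*R.from_euler('x',180,degrees=True)
def keynow():
    s=status.get_obs();B=R.from_rotvec(s['orientation'])*R.from_euler('x',180,degrees=True)
    k=H.inv().apply(s['ee_pos']+B.apply(KEY))-[C0[0]+30.8,C0[1]+22.8,0]
    e=(H.inv()*B).as_euler('zyx',degrees=True)
    print('key',k.round(2),'yaw,a,b',e.round(2)*[1,1,-1],'F heater',H.inv().apply(s['ft_force']).round(1),'M',np.round(H.inv().apply(s['moment']),2),'q',s['qpos'].round(2),s['t'],s['grasp_force'],round(s['width'],1))
E
python3 - <<'E'
from h import *
keynow()
p,Rt=keypose([-4.5,-4.5,80],10,12);print(p);row(p,Rt)
E
```

```text
key [-19.58   1.32 179.79] yaw,a,b [ 0.23  0.   -0.01] F heater [-0.5 -0.5 -2.9] M [ 0.02 -0.   -0.03] q [-0.33  0.26  1.93  0.    0.95  0.92] 5.7 29.98732030391693 43.9
[ 491.76621402 -138.20710283  129.01613583]
row [23.19, -3.16, 91.57] [-0.2088, -0.1743, -0.0143]
```

```bash
python3 -m inch '[[[8,-1,0,-0.07,-0.058,-0.005,30],[16,-2,10,-0.14,-0.116,-0.01,30],[23.2,-3.2,25,-0.209,-0.174,-0.014,30],[23.2,-3.2,45,-0.209,-0.174,-0.014,30],[23.2,-3.2,65,-0.209,-0.174,-0.014,30],[23.2,-3.2,80,-0.209,-0.174,-0.014,30],[23.2,-3.2,88,-0.209,-0.174,-0.014,30],[23.2,-3.2,91.5,-0.209,-0.174,-0.014,30],[23.2,-3.2,91.5,-0.209,-0.174,-0.014,30],[23.2,-3.2,91.5,-0.209,-0.174,-0.014,30]]]'
python3 - <<'E'
from h import *
keynow()
im,W=cam('wrist');save(im,'w3.png',2,(150,80,430,330))
p,Rt=keypose([-4.5,-4.5,63],10,12);row(p,Rt)
E
```

```text
t: 6.7
ee_pos: [492.0, -139.4, 129.8]
orientation: [2.861, 0.476, -0.201]
ft_force: [-0.1, 0.2, -2.7]
width: 43.4
grasp_force: 30.0
key [-4.5  -5.82 80.82] yaw,a,b [ 1.97  9.72 12.22] F heater [-0.   0.2 -2.7] M [ 0.21 -0.14 -0.06] q [-0.15  0.46  1.93 -0.36  0.84  1.34] 6.7 29.98725414276123 43.4
row [3.17, -4.9, 16.97] [0.0008, -0.0011, -0.0025]
```

View pics/w3.png

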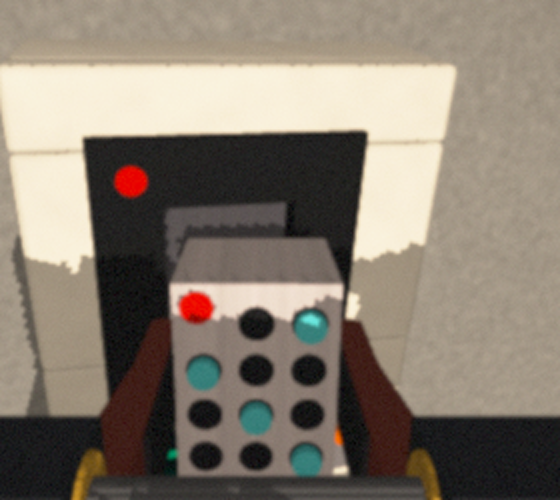

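The block's leading corner, below its dot, hangs inside the pocket's +x+y region. The tray dot is at crop (131,182) and the pocket's far rim at v≈205. I'll recheck the settled pose.

```bash
python3 - <<'E'
from h import *
keynow()
p,Rt=keypose([-4.5,-4.5,63],10,12);row(p,Rt)
s=status.get_obs();print(R.from_rotvec(s['orientation']).as_matrix().round(3),(H.inv()*Rt).as_matrix().round(3))
E
```

```text
key [-4.49 -5.85 80.92] yaw,a,b [ 1.96  9.71 12.22] F heater [ 0.2 -0.2 -3.1] M [ 0.21 -0.08 -0.  ] q [-0.15  0.46  1.93 -0.36  0.84  1.34] 6.75 29.987350702285767 44.1
row [3.17, -4.9, 16.97] [0.0008, -0.0011, -0.0025]
[[ 0.938  0.334 -0.096]
 [ 0.301 -0.92  -0.25 ]
 [-0.172  0.206 -0.963]] [[ 0.985  0.036 -0.17 ]
 [ 0.    -0.978 -0.208]
 [-0.174  0.205 -0.963]]
```

```bash
sed -i "s/as_euler('zyx'/as_euler('ZYX'/" h.py
python3 -m inch '[[[0.7,-0.82,3.85,0,0,0,30],[1.4,-1.64,7.7,0,0,0,30],[1.74,-2.05,9.63,0,0,0,30],[2.09,-2.46,11.56,0,0,0,30],[2.26,-2.66,12.5,0,0,0,30],[2.44,-2.87,13.48,0,0,0,30],[2.44,-2.87,13.48,0,0,0,30]]]'; python3 -c "
from h import *
keynow()"
python3 -m inch '[[[0.17,-0.2,0.96,0,0,0,30],[0.35,-0.41,1.93,0,0,0,30],[0.52,-0.62,2.89,0,0,0,30],[0.7,-0.82,3.85,0,0,0,30],[0.7,-0.82,3.85,0,0,0,30]]]'; python3 -c "
from h import *
keynow()"
```

```text
t: 7.45
ee_pos: [491.5, -139.2, 115.1]
orientation: [2.862, 0.476, -0.203]
ft_force: [0.4, -0.7, -2.6]
width: 43.8
grasp_force: 30.0
key [-5.01 -5.4  66.04] yaw,a,b [-0.1   9.99 12.02] F heater [ 0.2 -0.8 -2.6] M [ 0.23 -0.16 -0.03] q [-0.15  0.48  1.94 -0.37  0.82  1.36] 7.45 29.987395405769348 43.8
t: 7.95
ee_pos: [491.5, -139.2, 111.0]
orientation: [2.862, 0.476, -0.203]
ft_force: [0.3, -0.6, -2.4]
width: 43.8
grasp_force: 30.0
key [-5.04 -5.37 61.99] yaw,a,b [-0.1   9.99 12.02] F heater [ 0.1 -0.7 -2.4] M [ 0.24 -0.14  0.04] q [-0.15  0.49  1.94 -0.37  0.81  1.36] 7.95 29.98733550310135 43.8
```

```bash
k='from h import *;keynow()'
python3 -m inch '[[[0.5,0.02,-0.09,0,0,0,30],[1,0.04,-0.17,0,0,0,30],[1.5,0.05,-0.26,0,0,0,30],[2,0.07,-0.34,0,0,0,30],[2,0.07,-0.34,0,0,0,30]]]' >/dev/null; python3 -c "$k"
python3 -m inch '[[[0.3,0.01,-0.05,0,0,0,30],[0.6,0.02,-0.1,0,0,0,30],[0.6,0.02,-0.1,0,0,0,30]]]' >/dev/null; python3 -c "$k"
```

```text
key [-2.77 -5.46 62.2 ] yaw,a,b [-0.1   9.97 12.03] F heater [ 0.3  0.2 -2.9] M [ 0.19 -0.19  0.  ] q [-0.15  0.49  1.93 -0.37  0.81  1.36] 8.45 29.987255930900574 43.5
key [-2.25 -5.45 62.17] yaw,a,b [-0.1   9.98 12.03] F heater [-0.7 -0.4 -2. ] M [ 0.22 -0.17 -0.02] q [-0.15  0.49  1.93 -0.37  0.81  1.36] 8.75 29.987329244613647 43.6
```

```bash
cat > ck.py <<'E'
from h import *
import sys
keynow();F=H.inv().apply(status.get_obs()['ft_force'])
sys.exit(int(abs(F[0])>2.5 or abs(F[1])>2.5 or F[2]>1))
E
python3 -m inch '[[[0.4,0.01,-0.07,0,0,0,30],[0.4,0.01,-0.07,0,0,0,30]]]' >/dev/null; python3 ck.py &&
python3 -m inch '[[[0.4,0.01,-0.07,0,0,0,30],[0.4,0.01,-0.07,0,0,0,30]]]' >/dev/null&& python3 ck.py &&
python3 -m inch '[[[0.4,0.01,-0.07,0,0,0,30],[0.4,0.01,-0.07,0,0,0,30]]]' >/dev/null&& python3 ck.py &&
python3 -m inch '[[[0.4,0.01,-0.07,0,0,0,30],[0.4,0.01,-0.07,0,0,0,30]]]' >/dev/null&& python3 ck.py &&
python3 -m inch '[[[0.4,0.01,-0.07,0,0,0,30],[0.4,0.01,-0.07,0,0,0,30]]]' >/dev/null&& python3 ck.py &&
python3 -m inch '[[[0.4,0.01,-0.07,0,0,0,30],[0.4,0.01,-0.07,0,0,0,30]]]' >/dev/null&& python3 ck.py
```

```text
key [-1.84 -5.45 62.17] yaw,a,b [-0.1   9.98 12.03] F heater [-0.4 -0.9 -3.5] M [ 0.23 -0.15  0.02] q [-0.15  0.49  1.93 -0.37  0.81  1.36] 8.95 29.98728185892105 44.4
key [-1.42 -5.43 62.18] yaw,a,b [-0.1   9.98 12.03] F heater [-0.7  0.6 -3.5] M [ 0.22 -0.13 -0.  ] q [-0.15  0.49  1.93 -0.37  0.81  1.36] 9.15 29.987268447875977 43.8
key [-1.03 -5.44 62.16] yaw,a,b [-0.1   9.98 12.03] F heater [ 0.5 -0.  -2.8] M [ 0.23 -0.16 -0.02] q [-0.15  0.5   1.93 -0.37  0.81  1.36] 9.35 29.987295269966125 43.9
key [-0.64 -5.41 62.15] yaw,a,b [-0.1   9.98 12.03] F heater [ 0.2  0.1 -3.3] M [ 0.23 -0.17 -0.05] q [-0.15  0.5   1.93 -0.37  0.81  1.36] 9.55 29.987317621707916 44.0
key [-0.3  -5.4  62.14] yaw,a,b [-0.1   9.99 12.02] F heater [ 0.  -0.3 -3. ] M [ 0.21 -0.15 -0.05] q [-0.15  0.5   1.93 -0.37  0.81  1.36] 9.75 29.987398982048035 43.9
key [-0.17 -5.38 62.09] yaw,a,b [-0.1  10.02 12.02] F heater [-1.3 -0.  -2.6] M [ 0.15  0.07 -0.04] q [-0.15  0.5   1.93 -0.37  0.81  1.36] 9.95 29.987059235572815 43.8
```

```bash
python3 -m inch '[[[0.3,0.01,-0.05,0,0,0,30],[0.3,0.01,-0.05,0,0,0,30]]]' >/dev/null; python3 ck.py &&
python3 -m inch '[[[0.3,0.01,-0.05,0,0,0,30],[0.3,0.01,-0.05,0,0,0,30]]]' >/dev/null&& python3 ck.py
```

```text
key [-0.07 -5.37 62.11] yaw,a,b [-0.11 10.04 12.02] F heater [-2.2 -1.  -0.6] M [ 0.05  0.37 -0.07] q [-0.15  0.5   1.93 -0.37  0.82  1.36] 10.15 29.987162053585052 43.5
key [ 4.000e-02 -5.360e+00  6.208e+01] yaw,a,b [-0.11 10.06 12.02] F heater [-4.4 -1.3 -0.6] M [ 0.01  0.74 -0.18] q [-0.15  0.5   1.93 -0.37  0.82  1.36] 10.35 29.987053871154785 43.6
```

```bash
python3 -m inch '[[[-0.7,-0.02,0.12,0,0,0,30],[-1.3,-0.04,0.22,0,0,0,30],[-1.3,-0.53,0.12,0,0,0,30],[-1.3,-1.02,0.01,0,0,0,30],[-1.3,-1.51,-0.09,0,0,0,30],[-1.3,-2,-0.19,0,0,0,30],[-1.3,-2.5,-0.3,0,0,0,30],[-1.3,-2.5,-0.3,0,0,0,30]]]' >/dev/null; python3 ck.py &&
python3 -m inch '[[[0,-0.4,-0.08,0,0,0,30],[0,-0.4,-0.08,0,0,0,30]]]' >/dev/null&& python3 ck.py &&
python3 -m inch '[[[0,-0.4,-0.08,0,0,0,30],[0,-0.4,-0.08,0,0,0,30]]]' >/dev/null&& python3 ck.py &&
python3 -m inch '[[[0,-0.4,-0.08,0,0,0,30],[0,-0.4,-0.08,0,0,0,30]]]' >/dev/null&& python3 ck.py &&
python3 -m inch '[[[0,-0.4,-0.08,0,0,0,30],[0,-0.4,-0.08,0,0,0,30]]]' >/dev/null&& python3 ck.py &&
python3 -m inch '[[[0,-0.4,-0.08,0,0,0,30],[0,-0.4,-0.08,0,0,0,30]]]' >/dev/null&& python3 ck.py &&
python3 -m inch '[[[0,-0.4,-0.08,0,0,0,30],[0,-0.4,-0.08,0,0,0,30]]]' >/dev/null&& python3 ck.py &&
python3 -m inch '[[[0,-0.4,-0.08,0,0,0,30],[0,-0.4,-0.08,0,0,0,30]]]' >/dev/null&& python3 ck.py
```

```text
key [-0.26 -2.81 62.2 ] yaw,a,b [-0.09  9.95 12.03] F heater [ 0.3 -0.2 -3.5] M [ 0.24 -0.17 -0.05] q [-0.14  0.49  1.93 -0.37  0.81  1.37] 11.15 29.987381994724274 43.8
key [-0.47 -2.43 62.16] yaw,a,b [-0.1   9.97 12.02] F heater [ 0.  -1.  -3.1] M [ 0.22 -0.16  0.  ] q [-0.14  0.49  1.93 -0.37  0.81  1.37] 11.35 29.987377524375916 43.8
key [-0.56 -2.05 62.15] yaw,a,b [-0.1   9.98 12.03] F heater [ 0.1 -0.3 -3.2] M [ 0.21 -0.17 -0.  ] q [-0.14  0.49  1.93 -0.37  0.81  1.37] 11.55 29.987441897392273 44.0
key [-0.57 -1.66 62.15] yaw,a,b [-0.11  9.98 12.03] F heater [-0.2  0.6 -3. ] M [ 0.24 -0.14  0.01] q [-0.14  0.49  1.93 -0.37  0.81  1.37] 11.75 29.98739629983902 43.8
key [-0.56 -1.2  62.13] yaw,a,b [-0.1   9.98 12.03] F heater [ 0.2 -0.2 -3. ] M [ 0.3  -0.2  -0.01] q [-0.14  0.49  1.93 -0.37  0.81  1.37] 11.95 29.987315833568573 43.9
key [-0.6  -0.82 62.12] yaw,a,b [-0.1   9.98 12.03] F heater [-0.6 -1.  -3.4] M [ 0.27 -0.14  0.01] q [-0.14  0.49  1.93 -0.37  0.81  1.37] 12.15 29.987410604953766 43.8
key [-0.58 -0.43 62.13] yaw,a,b [-0.1   9.98 12.03] F heater [ 0.3  0.1 -2.9] M [ 0.19 -0.19  0.  ] q [-0.14  0.49  1.93 -0.37  0.81  1.37] 12.35 29.987295269966125 44.2
key [-0.58 -0.1  62.13] yaw,a,b [-0.1   9.98 12.03] F heater [-0.   0.2 -3.1] M [ 0.05 -0.15  0.01] q [-0.14  0.49  1.93 -0.37  0.81  1.37] 12.55 29.98783528804779 43.9
```

```bash
python3 -m inch '[[[0,-0.3,-0.06,0,0,0,30],[0,-0.3,-0.06,0,0,0,30]]]' >/dev/null; python3 ck.py &&
python3 -m inch '[[[0,-0.3,-0.06,0,0,0,30],[0,-0.3,-0.06,0,0,0,30]]]' >/dev/null&& python3 ck.py &&
python3 -m inch '[[[0,-0.3,-0.06,0,0,0,30],[0,-0.3,-0.06,0,0,0,30]]]' >/dev/null&& python3 ck.py &&
python3 -m inch '[[[0,-0.3,-0.06,0,0,0,30],[0,-0.3,-0.06,0,0,0,30]]]' >/dev/null&& python3 ck.py
```

```text
key [-5.300e-01  5.000e-02  6.217e+01] yaw,a,b [-0.1   9.98 12.05] F heater [-0.4 -1.7 -3.1] M [-0.24 -0.15 -0.  ] q [-0.14  0.49  1.93 -0.37  0.81  1.37] 12.75 29.989295303821564 44.3
key [-0.5   0.2  62.19] yaw,a,b [-0.1   9.97 12.06] F heater [-0.2 -5.3 -2.5] M [-0.68 -0.07 -0.03] q [-0.14  0.49  1.93 -0.37  0.81  1.37] 12.95 29.99190241098404 43.8
```

```bash
python3 - <<'E'
from h import *
for k,a,b in (([-.9,-.8,62.1],10,12),([-.75,-.6,62.1],8,9.5),([-.52,-.37,62.1],6,7)):
    p,Rt=keypose(k,a,b);row(p,Rt)
E
```

```text
row [-0.34, 1.03, 0.37] [0.0007, -0.0001, -0.0018]
row [-1.7, 2.37, 2.36] [0.0444, 0.0342, 0.0048]
row [-2.9, 3.64, 4.44] [0.088, 0.0687, 0.0098]
```

```bash
python3 -m inch '[[[-0.35,1.4,0.4,0,0,-0.002,30],[-0.35,1.4,0.4,0,0,-0.002,30],[-0.35,1.4,0.4,0,0,-0.002,30],[-0.35,1.4,0.4,0,0,-0.002,30]]]' >/dev/null; python3 ck.py; python3 - <<'E'
from h import *
for k,a,b in (([-.75,-.6,62.1],8,9.5),([-.52,-.37,62.1],6,7)):
    p,Rt=keypose(k,a,b);row(p,Rt)
E
```

```text
key [-1.03 -0.61 62.02] yaw,a,b [1.000e-02 1.001e+01 1.199e+01] F heater [-0.4  0.4 -2.3] M [ 0.29 -0.19  0.05] q [-0.14  0.49  1.93 -0.37  0.81  1.37] 13.35 29.987234473228455 44.1
row [-1.26, 1.54, 1.93] [0.0435, 0.0344, 0.0068]
row [-2.46, 2.8, 4.01] [0.0871, 0.069, 0.0118]
```

```bash
python3 -m inch '[[[-0.65,0.77,0.95,0.022,0.017,0.003,30],[-1.26,1.54,1.93,0.0435,0.0344,0.0068,30],[-1.86,2.17,2.97,0.065,0.052,0.009,30],[-2.46,2.8,4.01,0.0871,0.069,0.0118,30],[-2.46,2.8,4.01,0.0871,0.069,0.0118,30],[-2.46,2.8,4.01,0.0871,0.069,0.0118,30]]]' >/dev/null; python3 ck.py; python3 - <<'E'
from h import *
for k,a,b in (([-.37,-.22,62.1],5,6),([-.27,-.06,62.1],4,4.5)):
    p,Rt=keypose(k,a,b);row(p,Rt)
E
```

```text
key [-0.61 -0.66 62.16] yaw,a,b [-0.03  6.02  7.04] F heater [-0.1  0.9 -2.5] M [ 0.19 -0.09  0.02] q [-0.21  0.48  1.95 -0.23  0.76  1.22] 13.95 29.987245202064514 43.9
row [-0.51, 0.24, 0.93] [0.0181, 0.0178, 0.0015]
row [-1.13, 1.07, 2.05] [0.0443, 0.0352, 0.0031]
```

```bash
python3 -m inch '[[[-0.25,0.12,0.46,0.009,0.009,0.001,30],[-0.51,0.24,0.93,0.0181,0.0178,0.0015,30],[-0.51,0.24,0.93,0.0181,0.0178,0.0015,30],[-0.51,0.24,0.93,0.0181,0.0178,0.0015,30]]]' >/dev/null; python3 ck.py; python3 - <<'E'
from h import *
for k,a,b in (([-.27,-.06,62.1],4,4.5),([-.17,.05,62.1],3,3.3)):
    p,Rt=keypose(k,a,b);row(p,Rt)
E
```

```text
key [-0.29 -0.19 62.09] yaw,a,b [0.02 4.98 5.98] F heater [-0.3 -0.1 -2.4] M [ 0.14 -0.07  0.  ] q [-0.22  0.48  1.95 -0.2   0.74  1.18] 14.35 29.987331926822662 43.9
row [-0.71, 0.86, 1.07] [0.0258, 0.0169, 0.0018]
row [-1.32, 1.53, 2.08] [0.0468, 0.0344, 0.0031]
```

```bash
python3 -m inch '[[[-0.36,0.43,0.53,0.013,0.0085,0.001,30],[-0.71,0.86,1.07,0.0258,0.0169,0.0018,30],[-1.02,1.2,1.57,0.036,0.0255,0.0025,30],[-1.32,1.53,2.08,0.0468,0.0344,0.0031,30],[-1.32,1.53,2.08,0.0468,0.0344,0.0031,30],[-1.32,1.53,2.08,0.0468,0.0344,0.0031,30]]]' >/dev/null; python3 ck.py; python3 - <<'E'
from h import *
for k,a,b in (([-.08,.16,62.1],2,2.2),([.03,.28,62.1],.6,.6)):
    p,Rt=keypose(k,a,b);row(p,Rt)
E
```

```text
key [-0.25 -0.08 62.11] yaw,a,b [-0.02  2.99  3.3 ] F heater [ 0.3  1.  -3.2] M [ 0.09 -0.04 -0.06] q [-0.26  0.47  1.96 -0.12  0.73  1.08] 14.95 29.987268447875977 44.1
row [-0.54, 0.51, 0.95] [0.0191, 0.0174, 0.0005]
row [-1.4, 1.47, 2.35] [0.0471, 0.0418, 0.0011]
```

```bash
python3 -m inch '[[[-0.54,0.51,0.95,0.0191,0.0174,0.0005,30],[-0.97,1,1.65,0.033,0.03,0.0008,30],[-1.4,1.47,2.35,0.0471,0.0418,0.0011,30],[-1.4,1.47,2.35,0.0471,0.0418,0.0011,30],[-1.4,1.47,2.35,0.0471,0.0418,0.0011,30]]]' >/dev/null; python3 ck.py; python3 - <<'E'
from h import *
for k,a,b in (([.05,.32,62.1],0,0),([.05,.32,57.2],0,0)):
    p,Rt=keypose(k,a,b);row(p,Rt)
E
```

```text
key [ 0.15  0.39 62.09] yaw,a,b [0.02 0.62 0.62] F heater [ 0.2  0.1 -2.7] M [ 0.06 -0.05 -0.01] q [-0.3   0.47  1.97 -0.02  0.71  0.98] 15.45 29.987289905548096 44.0
row [-0.54, 0.5, 0.56] [0.0108, 0.0108, 0.0004]
row [-0.49, 0.44, 5.46] [0.0108, 0.0108, 0.0004]
```

```bash
python3 -m inch '[[[-0.54,0.5,0.56,0.0108,0.0108,0.0004,30],[-0.53,0.49,1.2,0.0108,0.0108,0.0004,30],[-0.52,0.48,1.9,0.0108,0.0108,0.0004,30],[-0.52,0.48,2.6,0.0108,0.0108,0.0004,30],[-0.52,0.48,2.6,0.0108,0.0108,0.0004,30]]]' >/dev/null; python3 ck.py && python3 -m inch '[[[0,0,0.6,0,0,0,30],[0,0,1.2,0,0,0,30],[0,0,1.8,0,0,0,30],[0,0,1.8,0,0,0,30]]]' >/dev/null; python3 ck.py
```

```text
key [1.000e-02 4.800e-01 5.992e+01] yaw,a,b [ 0.01 -0.01 -0.03] F heater [-0.5 -0.1 -2.6] M [ 0.06 -0.02 -0.03] q [-0.31  0.48  1.97  0.    0.7   0.95] 15.95 29.98733013868332 43.8
key [1.000e-02 4.400e-01 5.814e+01] yaw,a,b [ 0.01 -0.01 -0.03] F heater [-0.2  0.9 -2.1] M [0.   0.02 0.01] q [-0.31  0.48  1.97  0.    0.69  0.95] 16.35 29.987217485904694 43.7
```

```bash
python3 -m inch '[[[0,0.1,0.5,0,0,0,30],[0,0.1,0.9,0,0,0,30],[0,0.1,0.9,0,0,0,30]]]' >/dev/null; python3 ck.py && python3 -m inch '[[[0,0,0.4,0,0,0,30],[0,0,0.4,0,0,0,30]]]' >/dev/null && python3 ck.py && python3 -m inch '[[[0,0,0.4,0,0,0,30],[0,0,0.4,0,0,0,30]]]' >/dev/null && python3 ck.py && python3 -m inch '[[[0,0,0.4,0,0,0,30],[0,0,0.4,0,0,0,30]]]' >/dev/null && python3 ck.py && python3 -m inch '[[[0,0,0.4,0,0,0,30],[0,0,0.4,0,0,0,30]]]' >/dev/null && python3 ck.py
```

```text
key [4.000e-02 2.900e-01 5.732e+01] yaw,a,b [ 0.   -0.02 -0.02] F heater [ 0.3  0.4 -3.3] M [-0.02  0.01 -0.04] q [-0.31  0.48  1.97  0.    0.69  0.95] 16.65 29.987322092056274 44.3
key [ 0.06  0.28 56.92] yaw,a,b [ 0.01 -0.02 -0.02] F heater [ 0.   1.  -2.7] M [-0.02  0.01  0.  ] q [-0.31  0.48  1.97  0.    0.69  0.95] 16.85 29.987184405326843 44.0
key [5.000e-02 3.200e-01 5.651e+01] yaw,a,b [ 0.01 -0.02 -0.03] F heater [ 0.5  0.  -2.1] M [ 0.01 -0.01  0.03] q [-0.31  0.48  1.97  0.    0.69  0.95] 17.05 29.987234473228455 43.9
key [2.000e-02 3.200e-01 5.611e+01] yaw,a,b [ 0.01 -0.02 -0.03] F heater [ 0.1  0.2 -3.1] M [-0.03 -0.04  0.02] q [-0.31  0.48  1.97  0.    0.69  0.95] 17.25 29.98740166425705 43.9
key [ 0.1   0.27 55.99] yaw,a,b [ 0.01 -0.03 -0.02] F heater [-0.3 -0.2  1.8] M [0.13 0.17 0.03] q [-0.31  0.48  1.97  0.    0.69  0.95] 17.45 29.988215267658234 44.0
```

```bash
python3 -m inch '[[[0,0,0,0,0,0,60],[0,0,0,0,0,0,80],[0,0,0,0,0,0,100],[0,0,0,0,0,0,100],[0,0,0,0,0,0,100],[0,0,0,0,0,0,100],[0,0,-5,0,0,0,100],[0,0,-15,0,0,0,100],[0,0,-40,0,0,0,100],[0,0,-80,0,0,0,100],[0,0,-120,0,0,0,100],[0,0,-150,0,0,0,100],[0,0,-150,0,0,0,100],[0,0,-150,0,0,0,100]]]'
python3 - <<'E'
from h import *
im,W=cam('wrist');save(im,'w4.png',1.4)
E
```

```text
t: 18.85
ee_pos: [489.8, -143.4, 247.6]
orientation: [3.103, 0.49, 0.004]
ft_force: [-0.4, -0.1, -0.5]
width: 87.4
grasp_force: 0.0
```

View pics/w4.png

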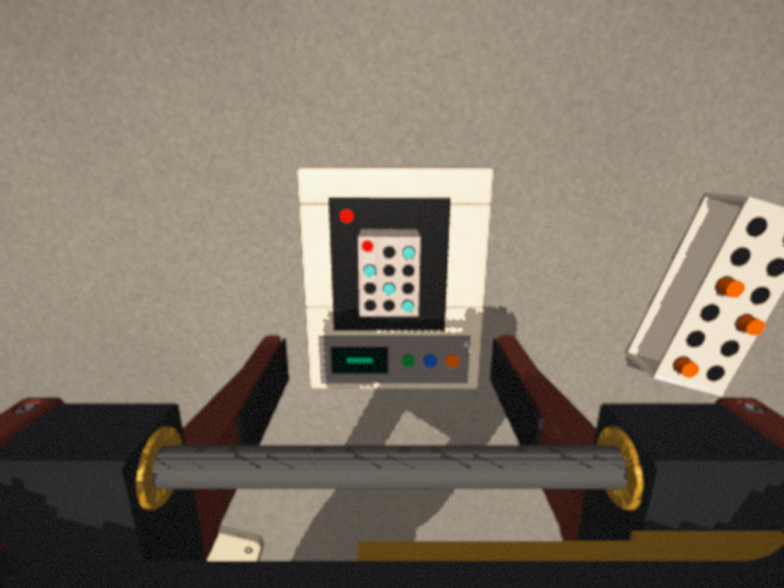

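The block sits flat and square in the pocket at about (389,275). Its dot at (367,246) is next to the tray dot at (346,216), and the gripper is clear.

```bash
python3 -c "
from workcell import ctrl
print(ctrl.close_job())"
```

```text
the job is handed in; nothing more can be done
None
```

The block sits flat on the pocket floor, red dot to red dot, and is released with the gripper clear; the job was handed in at about 19 s, and contact forces on the heater read about 5 N at most.

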